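# Click the nut box lid shut all round

## Task

Close the lid of the full hazelnut box: go round its rim and press down each of the six raised sections until all have clicked shut and lie flush. Only press with the fingertips: do not lift, tip or shove the box, leave the little tasting pot standing where it is on the lid, and do not move the other things on the stall.

Things in the scene. Friction and masses are not known exactly. Their poses are not given: they have to be found in the camera images.
- nutbox: hazelnut box: loose clear rectangular food box, about 0.9 kg full, white lid with a snap-shut rim. Box 216 x 152 mm outside (its x, y), lid edge 230 x 166 mm; origin at the centre of its underside, on the table, z up. Six hinged rim sections surround the lid's flat middle panel; each hinges where it meets the panel. A fixed 33 mm block at each corner, flush with the panel
- lid_top (a point): centre of the top of the lid's flat middle panel (164 x 100 mm), 90 mm above the box's origin. A shut section lies flush with it; a raised one slopes up outward, its outer edge about 14 mm too high. Each section is bistable: at its press point it resists most at first (about 10 N), fades to nothing just past half-way, then snaps shut by itself; let go earlier it springs back. Pressing a shut one does no harm
- sec1 (a joint): rim section 1 (+y long edge, +x half of the lid): hinge angle, 0 = fully raised, snaps at 0.25, 0.45 = clicked shut and flush; 76 mm long, 33 mm wide
- sec1_press (a point): press point on top of section 1, 22 mm out from its hinge at the middle of its length; moves with the section: about 99 mm above the table when raised, 90 mm when shut, then at x 42, y 72 mm in the box's frame
- sec2 (a joint): rim section 2 (+y long edge, -x half of the lid): hinge angle, 0 = fully raised, snaps at 0.25, 0.45 = clicked shut and flush; 76 mm long, 33 mm wide
- sec2_press (a point): press point on top of section 2, 22 mm out from its hinge at the middle of its length; moves with the section: about 99 mm above the table when raised, 90 mm when shut, then at x -42, y 72 mm in the box's frame
- sec3 (a joint): rim section 3 (-x short edge of the lid): hinge angle, 0 = fully raised, snaps at 0.25, 0.45 = clicked shut and flush; 94 mm long, 33 mm wide
- sec3_press (a point): press point on top of section 3, 22 mm out from its hinge at the middle of its length; moves with the section: about 99 mm above the table when raised, 90 mm when shut, then at x -104, y 0 mm in the box's frame
- sec4 (a joint): rim section 4 (-y long edge, -x half of the lid): hinge angle, 0 = fully raised, snaps at 0.25, 0.45 = clicked shut and flush; 76 mm long, 33 mm wide
- sec4_press (a point): press point on top of section 4, 22 mm out from its hinge at the middle of its length; moves with the section: about 99 mm above the table when raised, 90 mm when shut, then at x -42, y -72 mm in the box's frame
- sec5 (a joint): rim section 5 (-y long edge, +x half of the lid): hinge angle, 0 = fully raised, snaps at 0.25, 0.45 = clicked shut and flush; 76 mm long, 33 mm wide
- sec5_press (a point): press point on top of section 5, 22 mm out from its hinge at the middle of its length; moves with the section: about 99 mm above the table when raised, 90 mm when shut, then at x 42, y -72 mm in the box's frame
- sec6 (a joint): rim section 6 (+x short edge of the lid): hinge angle, 0 = fully raised, snaps at 0.25, 0.45 = clicked shut and flush; 94 mm long, 33 mm wide
- sec6_press (a point): press point on top of section 6, 22 mm out from its hinge at the middle of its length; moves with the section: about 99 mm above the table when raised, 90 mm when shut, then at x 104, y 0 mm in the box's frame
- pot: small glass tasting pot with a steel cap standing on the lid's middle panel, 38 mm across, 36 mm high, origin under its centre, z up
- scoop: aluminium scoop lying beside the box; pan 100 x 55 x 30 mm centred on its origin (underside), round wooden handle 90 mm long towards its -x, z up
- jar: closed jar beside the box, 68 mm across, 100 mm high, origin under its centre, z up
- tub: small shut tub beside the box, 103 x 83 mm, 51 mm high, origin under its centre, z up
- honey1: honey jar 74 mm across, 130 mm high, further off to the left, origin under its centre, z up
- honey2: honey jar 64 mm across, 110 mm high, further off to the left, origin under its centre, z up
- brush: hand brush lying further off to the right, along its x axis, origin on its underside
Things that resemble listed ones, but are neither listed nor needed, are in the scene too. Several things have the shape of the scoop; the one meant has the colours described above. Leave any green or purple look-alike of the tub alone.

How it is judged:
At the end, for the whole second after the job is handed in: All six rim sections are clicked shut (hinge above 0.40 of 0.45 rad); the box stands level on the table within 40 mm of where it was, at rest; the tasting pot stands upright on the lid; the jars, tub, scoop and brush are where they were (within 40 mm) and upright (value of joint each of sec1, sec2, sec3, sec4, sec5, sec6 above 0.4 rad and height (world z) of nutbox below 0.006 m and angle between nutbox's own z axis and vertical below 0.05 rad and distance of each of nutbox, scoop, jar, tub, honey1, honey2, brush from where it was at the start of the episode below 0.04 m and linear speed of each of nutbox, pot below 0.02 m/s and z of pot in the frame of nutbox above 0.085 m and angle between pot's own z axis and vertical below 0.15 rad and angle between each of jar, tub, honey1, honey2, scoop's own z axis and vertical below 0.3 rad); the robot touches nothing.
It fails at once if the box is lifted or tipped (height (world z) of nutbox above 0.02 m or angle between nutbox's own z axis and vertical above 0.2 rad).
It fails at once if the box is shoved more than 40 mm from its place (distance of nutbox from where it was at the start of the episode above 0.04 m).
It fails at once if the tasting pot is lifted, knocked over or moved more than 30 mm (z of pot in the frame of nutbox above 0.105 m or z of pot in the frame of nutbox below 0.08 m or angle between pot's own z axis and vertical above 0.4 rad or distance of pot from where it was at the start of the episode above 0.03 m).
It fails at once if another thing on the stall is moved more than 40 mm, lifted or knocked over (distance of any of scoop, jar, tub, honey1, honey2, brush from where it was at the start of the episode above 0.04 m or height (world z) of any of scoop, jar, tub, honey1, honey2, brush above 0.03 m or angle between any of jar, tub, honey1, honey2, scoop's own z axis and vertical above 0.5 rad).
It also fails if it takes over 56 s, if anything falls off the work surface, if the arm or the gripper's body presses on something with over 40 N, if the wrist force passes 120 N, or if a joint passes its speed limit or range.

## Robot

A 7-joint arm with a two-finger parallel gripper is mounted at the origin on the work surface. World frame = base frame: x ahead of the robot, y to its left, z up, the work surface at z = 0. Lengths are in m, angles in rad, forces in N, time in s.
With the tool pointing down it reaches from about 0.4 to 0.925 m from the base axis. Payload 4.1 kg.
Tool frame: the origin (TCP) lies on the centre line of the jaws, within the pads' length; the fingertips stand 22 mm ahead of it and the grasp point (between the pads) lies 3 mm ahead of it; y points along the fingers, z is the direction in which the jaws open and shut, and the axes are right-handed (so a half turn about y gives the same grasp; the last joint's range is limited). The gripper opens to 85 mm and grips with 20 to 120 N. Pads are 22 mm wide; open, the fingers measure 114 mm over their backs; the gripper's body (76 mm by 85 mm) begins 54 mm behind the grasp point. The pads swing forward as they close: fully open they stand 13 mm farther back than shut.
Start: joints at [-1.407, 0.398, 0.045, 1.537, -0.019, 1.207, -0.051], TCP at [0.169, 0.628, 0.253] pointing down, gripper open.
Joint ranges: [-2.82, 2.82], [-0.49, 2.23], [-1.37, 1.46], [0, 2.46], [-1.36, 4.5], [0.23, 2], [-2.94, 2.94]. Speed limits (rad/s): [2.57, 2.57, 3.14, 3.14, 3.14, 3.14, 3.14].

## Interface

Orientations are given as a rotation vector (axis times angle).
In Python, from plant import state, vision, arm gives the robot as it stands. The module is installed in compiled form; this text tells all that it offers.
- The arm moves only by the tool send_rows, never from a script. Its argument "moves" is a list of rows, each a list of 7 numbers: the turn, a rotation vector about the tool's x, y, z in degrees, then the shift along the tool's x, y, z in cm, then the finger opening in cm, from 0 to 8.54. In form: [[rx, ry, rz, x, y, z, hand], ...]. A call has exactly 10 rows; each row is the pose to reach, as a shift and turn from the pose commanded when the call began, along the tool's axes at that moment; what a row does not reach only later rows make up. A row lasts 1/10 s, in which the tool goes at most 50 mm and 8.59 degrees, less where a joint would pass 70% of its speed; a pose out of reach is approached as far as the arm can. A call with a gripper value outside its range is refused whole. The fingers move at their own pace and stop on an object; "force" is the grip in N (left out, the last holds). Time passes only in rows, so rows that repeat a pose let the fingers close, or fill a call up. It gives the time, the measured TCP pose, the force and the opening at its end, in the units of the state.
- state(): the state, without advancing time (a new reading comes with each control period).
- vision.read_camera(name): name is "scene" or "top"; returns the picture (420x560x3 uint8, red, green, blue); there is no depth.
- vision.camera_model(name): a dict with "mtx" (3x3 intrinsics, pixels), "xyz" and "rotation" of the camera in the world. Camera axes: x right, y up, looking along -z (the intrinsics and any distortion apply to the point x, -y, -z); pixel columns grow to the right and rows downward; lengths in m; the calibration is good to about 2 mm. A picture is of the moment at which its call begins. camera_model takes no time and is no camera call.
- arm.close_job(): hands the job in, once; it reports no verdict.
The state is a dict: "t": time; "joint_pos": joint angles; "qd": joint speeds; "joint_torque": joint torques, N m; "eef_pos": TCP position; "tool_rot": TCP orientation; "ft_force": force on the tool from outside, world axes, zero at the start; "torque": the same for the moment, N m; "opening": finger opening in m.
Only numpy, scipy, OpenCV 4.12 (cv2) and the standard library are available. Lean on these libraries where they do the work, as an engineer would, in place of code of your own. Each camera call takes 0.05 s, during which the arm holds its last target.

## Working session

There is one attempt and no reset: what is moved stays moved. The work goes in short steps, Python scripts to look and compute and a tool call to move; the robot and the scene stay as the last step left them, time stands still between calls to the robot, and variables do not carry over. Pictures are saved under pics/ and viewed, and the job is handed in when it is done.

Besides the shell and the picture viewer there is one more tool, called after "Call:" by a JSON object that holds its "api" and its "payload". send_rows: Moves the arm, as the interface text tells. Its arguments: {"type":"object","properties":{"moves":{"type":"array"},"force":{"type":"number"}},"required":["moves"]}

```bash
mkdir -p pics
python3 - <<'E'
from plant import state, vision, arm
import cv2
for n in ("scene","top"):
    im=vision.read_camera(n); cv2.imwrite(f"pics/{n}0.png",im[:,:,::-1])
    m=vision.camera_model(n); print(n,m)
print(state())
E
```

```text
scene {'mtx': array([[430.24591816,   0.        , 275.97678108],
       [  0.        , 430.24591816, 203.72830336],
       [  0.        ,   0.        ,   1.        ]]), 'xyz': array([0.91803783, 0.54101774, 0.97479905]), 'rotation': array([0.28846982, 0.80958184, 2.36688065])}
top {'mtx': array([[386.30019654,   0.        , 280.6842446 ],
       [  0.        , 386.30019654, 207.75663678],
       [  0.        ,   0.        ,   1.        ]]), 'xyz': array([0.30854685, 0.03605287, 1.10350698]), 'rotation': array([ 0.11228046, -0.15666823, -1.54396666])}
{'t': 0.1, 'joint_pos': array([-1.40702236,  0.39914799,  0.04502588,  1.53776838, -0.01872139,
        1.20691055, -0.05068348]), 'qd': array([ 0.00097794, -0.00156307,  0.00093946, -0.00315638, -0.00109274,
        0.00046717, -0.00096667]), 'joint_torque': array([ 3.36219069e-03, -4.76266658e+01,  1.37017954e+00, -2.54950154e+01,
        1.19930418e-02,  5.07239907e-03,  1.44897206e-05]), 'eef_pos': array([0.16866547, 0.62717472, 0.25234134]), 'tool_rot': array([-1.5627553 ,  0.20633074, -0.20611688]), 'ft_force': array([ 0.67797261, -0.30805595, -0.02632452]), 'torque': array([0.04120332, 0.0328231 , 0.03361498]), 'opening': 0.08547451994261634}
```

View pics/scene0.png

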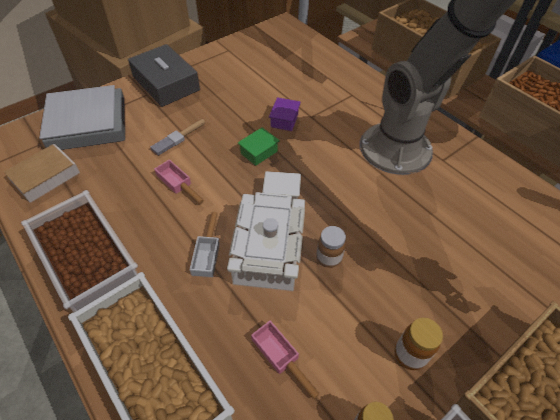

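View pics/top0.png

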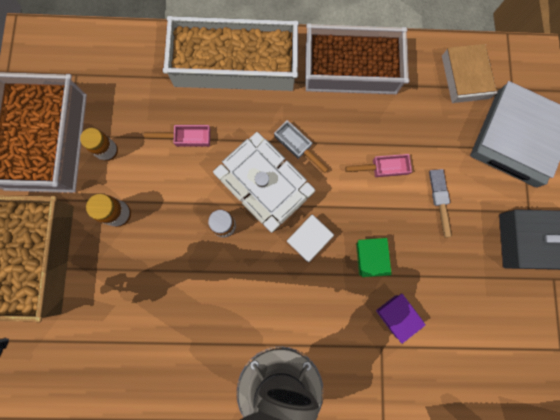

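```bash
cat > h.py <<'E'
import numpy as np, cv2
from scipy.spatial.transform import Rotation as R
from plant import vision
CM={n:vision.camera_model(n) for n in("scene","top")}
def ray(n,u,v):
    m=CM[n];d=np.linalg.inv(m["mtx"])@[u,v,1];d=d*[1,-1,-1]
    return np.array(m["xyz"]),R.from_rotvec(m["rotation"]).apply(d)
def onz(n,u,v,z):
    o,d=ray(n,u,v);return o+d*(z-o[2])/d[2]
def proj(n,p):
    m=CM[n];c=R.from_rotvec(m["rotation"]).inv().apply(np.atleast_2d(p)-m["xyz"])*[1,-1,-1]
    q=c@m["mtx"].T;return q[:,:2]/q[:,2:]
E
python3 - <<'E'
from h import *
print(proj("top",[[0,0,0],[.169,.627,.25],[.5,0,0]]),proj("scene",[[0,0,0],[.169,.627,.25]]))
for n,(x,y,w,h) in dict(top=(190,110,150,160),scene=(190,160,170,140)).items():
    im=cv2.imread(f"pics/{n}0.png")[y:y+h,x:x+w]
    cv2.imwrite(f"pics/{n}0c.png",cv2.resize(im,None,fx=4 if n=="scene" else 3.7,fy=4 if n=="scene" else 3.7,interpolation=cv2.INTER_CUBIC))
E
```

```text
[[279.41950689 391.79700581]
 [-17.80781557 337.15888749]
 [282.95912667 207.94618288]] [[395.41690144 147.15493604]
 [611.78833613 276.34451324]]
```

View pics/top0c.png

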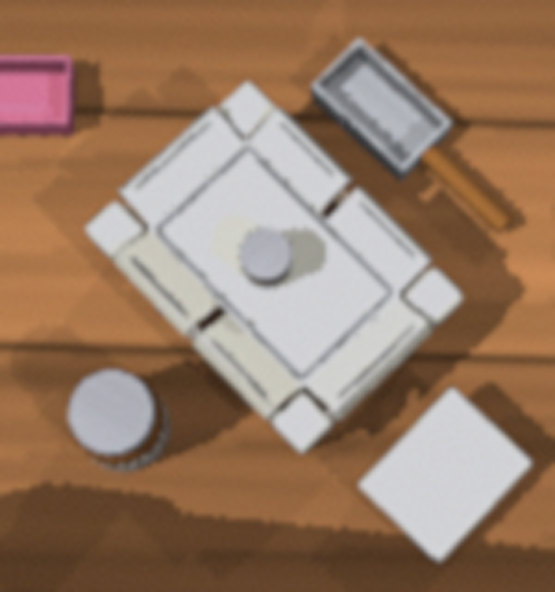

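View pics/scene0c.png

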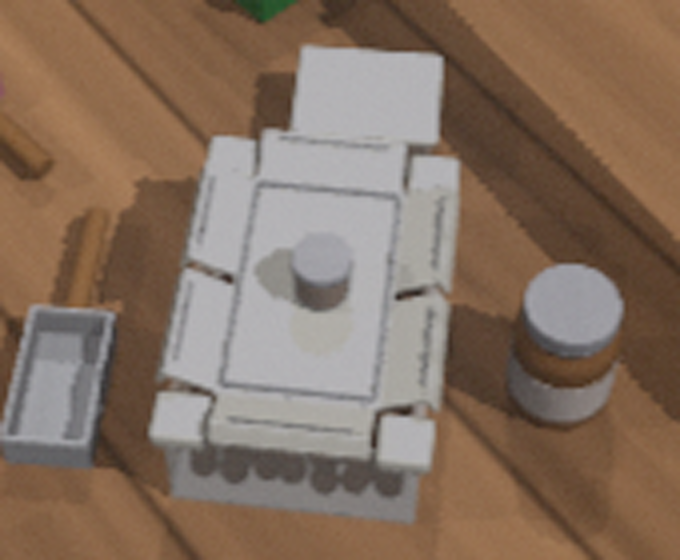

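Run:
```python
from h import *
P={}
for nm,n,cs in [("lid","top",[(247,82),(85,230),(303,452),(463,297)]),("panel","top",[(248,150),(160,230),(303,377),(391,293)]),("panelS","scene",[(222,385),(262,183),(400,196),(373,400)])]:
    f=3.7 if n=="top" else 4; o=(190,110) if n=="top" else (190,160)
    p=np.array([onz(n,(a-.0)/f+o[0],b/f+o[1],.09) for a,b in cs])[:,:2]
    P[nm]=p
    print(nm,p.round(4).tolist(),"c",p.mean(0).round(4),"sides",np.linalg.norm(p-np.roll(p,-1,0),axis=1).round(3), "yaws",[round(float(np.degrees(np.arctan2(*(b-a)[::-1]))),1) for a,b in zip(p,np.roll(p,-1,0))])
def ctop(a,b,z):return onz("top",a/3.7+190,b/3.7+110,z).round(3)
print("pot",ctop(266,255,.126),"jar",ctop(112,412,.1),"tub",[ctop(*q,.051) for q in[(453,388),(358,485),(440,562),(532,462)]],"scoop",[ctop(*q,.03) for q in[(360,40),(312,90),(403,177),(452,125)]])
s=lambda a,b,z:onz("scene",a/4+190,b/4+160,z).round(3)
print("scene pot",s(324,257,.126),"jar",s(573,305,.1),"tub",[s(*q,.051) for q in[(303,45),(443,55),(440,143)]])
```

```text
lid [[0.6942, 0.0791], [0.5774, 0.1933], [0.419, 0.0309], [0.5349, -0.0828]] c [0.5563 0.0551] sides [0.163 0.227 0.162 0.227] yaws [135.6, -134.3, -44.4, 45.5]
panel [[0.6415, 0.0767], [0.5789, 0.1389], [0.473, 0.0322], [0.5364, -0.0303]] c [0.5575 0.0544] sides [0.088 0.15  0.089 0.15 ] yaws [135.2, -134.8, -44.6, 45.5]
panelS [[0.6436, 0.0825], [0.5349, -0.0253], [0.4707, 0.0377], [0.579, 0.1455]] c [0.557  0.0601] sides [0.153 0.09  0.153 0.09 ] yaws [-135.3, 135.6, 44.9, -44.3]
pot [0.553 0.06  0.126] jar [0.443 0.166 0.1  ] tub [array([ 0.474, -0.08 ,  0.051]), array([ 0.4  , -0.01 ,  0.051]), array([ 0.345, -0.071,  0.051]), array([ 0.42 , -0.139,  0.051])] scoop [array([ 0.755, -0.007,  0.03 ]), array([0.712, 0.03 , 0.03 ]), array([ 0.643, -0.042,  0.03 ]), array([ 0.687, -0.081,  0.03 ])]
scene pot [0.554 0.066 0.126] jar [0.445 0.173 0.1  ] tub [array([ 0.42 , -0.134,  0.051]), array([ 0.346, -0.064,  0.051]), array([ 0.4  , -0.003,  0.051])]
```

```bash
cat >> h.py <<'E'
from plant import state
C=np.array([.557,.0575]);YAW=np.radians(45.2)
def bp(x,y): 
    c,s=np.cos(YAW),np.sin(YAW);return C+[c*x-s*y,s*x+c*y]
PR={1:bp(.042,.071),2:bp(-.042,.071),3:bp(-.103,0),4:bp(-.042,-.071),5:bp(.042,-.071),6:bp(.103,0)}
def plan(p,yawx=None):
    "tool shift (cm), turn(deg) to world TCP p, tool y down, tool x at yaw"
    s=state();r=R.from_rotvec(s["tool_rot"])
    if yawx is None: yawx=np.arctan2(*r.apply([1,0,0])[1::-1])
    x=np.array([np.cos(yawx),np.sin(yawx),0]);y=np.array([0,0,-1]);
    t=R.from_matrix(np.c_[x,y,np.cross(x,y)])
    print("turn",np.degrees((r.inv()*t).as_rotvec()).round(1),"shift cm",(r.inv().apply(np.array(p)-s["eef_pos"])*100).round(2))
def st():
    s=state();r=R.from_rotvec(s["tool_rot"]);print("t",round(s["t"],2),s["eef_pos"].round(4),"F",s["ft_force"].round(1),"q",s["joint_pos"].round(2),"op",round(s["opening"],4));print("axes x,y,z\n",r.as_matrix().T.round(3))
E
python3 - <<'E'
from h import *
st();print({k:v.round(3).tolist() for k,v in PR.items()})
for yw in(-45,45):plan([.44,.35,.25],np.radians(yw))
plan([*PR[1],.20],np.radians(-45))
plan([*PR[1],.20])
E
```

```text
t 0.1 [0.1687 0.6272 0.2523] F [ 0.7 -0.3 -0. ] q [-1.41  0.4   0.05  1.54 -0.02  1.21 -0.05] op 0.0855
axes x,y,z
 [[ 0.966 -0.26   0.   ]
 [-0.    -0.002 -1.   ]
 [ 0.26   0.966 -0.002]]
{1: [0.536, 0.137], 2: [0.477, 0.078], 3: [0.484, -0.016], 4: [0.578, -0.022], 5: [0.637, 0.037], 6: [0.63, 0.131]}
turn [ 0.1 30.   0. ] shift cm [ 33.4    0.27 -19.72]
turn [  0.1 -60.   -0. ] shift cm [ 33.4    0.27 -19.72]
turn [ 0.1 30.   0. ] shift cm [ 48.21   5.31 -37.75]
turn [ 0.1 -0.   0. ] shift cm [ 48.21   5.31 -37.75]
```

Call:
{"api": "send_rows", "payload": {"moves": [[0,3,0,3.3,0,-2,0],[0,6,0,6.6,0,-4,0],[0,9,0,10,0,-6,0],[0,12,0,13.3,0,-8,0],[0,15,0,16.6,0,-10,0],[0,18,0,20,0,-12,0],[0,21,0,23.3,0,-14,0],[0,24,0,26.6,0,-16,0],[0,27,0,30,0,-18,0],[0,30,0,33.4,0,-19.7,0]], "force": 60}}

```text
t: 1.1
eef_pos: [0.4409, 0.349, 0.2531]
tool_rot: [-1.482, 0.617, -0.616]
ft_force: [0.2, 0.1, -0.2]
opening: 0.0004
```

Run:
```python
from h import *
st();plan([*PR[1],.19],np.radians(-45));plan([*PR[1],.16],np.radians(-45))
```

```text
t 1.1 [0.4409 0.349  0.2531] F [ 0.2  0.1 -0.2] q [-1.    0.25  0.31  1.76 -0.08  1.15  0.11] op 0.0004
axes x,y,z
 [[ 0.705 -0.709 -0.   ]
 [-0.    -0.    -1.   ]
 [ 0.709  0.705 -0.001]]
turn [ 0.  -0.2 -0. ] shift cm [21.74  6.31 -8.15]
turn [ 0.  -0.2 -0. ] shift cm [21.74  9.31 -8.15]
```

Call:
{"api": "send_rows", "payload": {"moves": [[0,0,0,3,1,-1,0],[0,0,0,6,2,-2,0],[0,0,0,9,3,-3.5,0],[0,0,0,12,4,-5,0],[0,0,0,15,5,-6,0],[0,0,0,18,6,-7,0],[0,0,0,20.5,7,-8,0],[0,0,0,21.7,8.5,-8.1,0],[0,0,0,21.7,9.3,-8.1,0],[0,0,0,21.7,9.3,-8.1,0]]}}

```text
t: 2.1
eef_pos: [0.5348, 0.1403, 0.1588]
tool_rot: [-1.484, 0.617, -0.612]
ft_force: [-0.2, 0.4, -0.2]
opening: 0.0002
```

Run:
```python
from h import *
st();plan([*PR[1],.13])
for n,(x,y,w,h) in dict(top=(190,90,150,150),scene=(190,160,170,140)).items():
    im=vision.read_camera(n)[:,:,::-1][y:y+h,x:x+w]
    cv2.imwrite(f"pics/{n}1c.png",cv2.resize(im,None,fx=4,fy=4,interpolation=cv2.INTER_CUBIC))
```

```text
t 2.1 [0.5348 0.1403 0.1588] F [-0.2  0.4 -0.2] q [-0.66  0.34  0.4   1.88 -0.16  0.95  0.6 ] op 0.0002
axes x,y,z
 [[ 0.707 -0.708 -0.002]
 [-0.003 -0.001 -1.   ]
 [ 0.708  0.707 -0.003]]
turn [ 0.2  0.  -0.1] shift cm [ 0.32  2.88 -0.1 ]
```

View pics/scene1c.png

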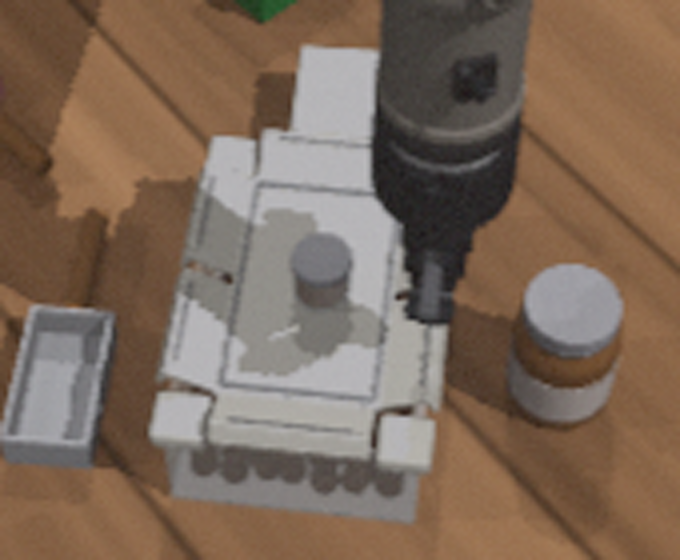

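View pics/top1c.png

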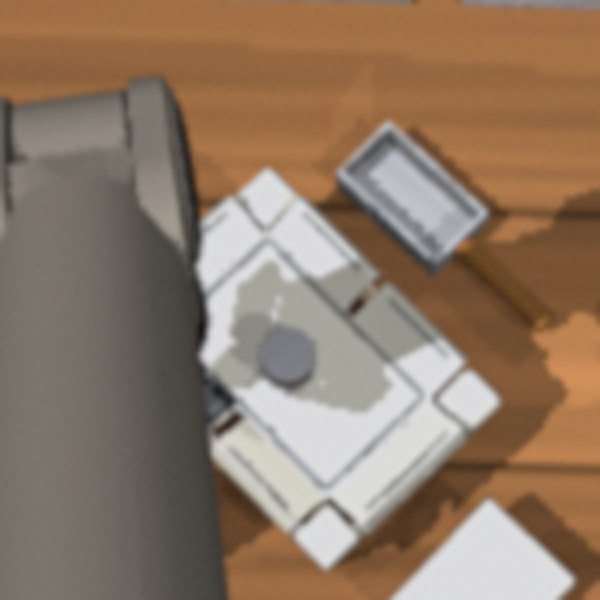

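Call:
{"api": "send_rows", "payload": {"moves": [[0,0,0,0.3,0.8,-0.1,0],[0,0,0,0.3,1.6,-0.1,0],[0,0,0,0.3,2.4,-0.1,0],[0,0,0,0.3,2.8,-0.1,0],[0,0,0,0.3,3.2,-0.1,0],[0,0,0,0.3,3.5,-0.1,0],[0,0,0,0.3,3.8,-0.1,0],[0,0,0,0.3,4.1,-0.1,0],[0,0,0,0.3,4.4,-0.1,0],[0,0,0,0.3,4.6,-0.1,0]]}}

```text
t: 3.2
eef_pos: [0.5376, 0.137, 0.114]
tool_rot: [-1.482, 0.614, -0.615]
ft_force: [-0.2, -0.3, 0.1]
opening: 0.0001
```

Run:
```python
from h import *
st()
n,(x,y,w,h)="scene",(190,160,170,140)
im=vision.read_camera(n)[:,:,::-1][y:y+h,x:x+w]
cv2.imwrite(f"pics/{n}2c.png",cv2.resize(im,None,fx=4,fy=4,interpolation=cv2.INTER_CUBIC))
```

```text
t 3.2 [0.5376 0.137  0.114 ] F [-0.2 -0.3  0.1] q [-0.64  0.4   0.39  1.92 -0.2   0.86  0.63] op 0.0001
axes x,y,z
 [[ 0.707 -0.708  0.   ]
 [ 0.    -0.    -1.   ]
 [ 0.708  0.707  0.   ]]
```

View pics/scene2c.png

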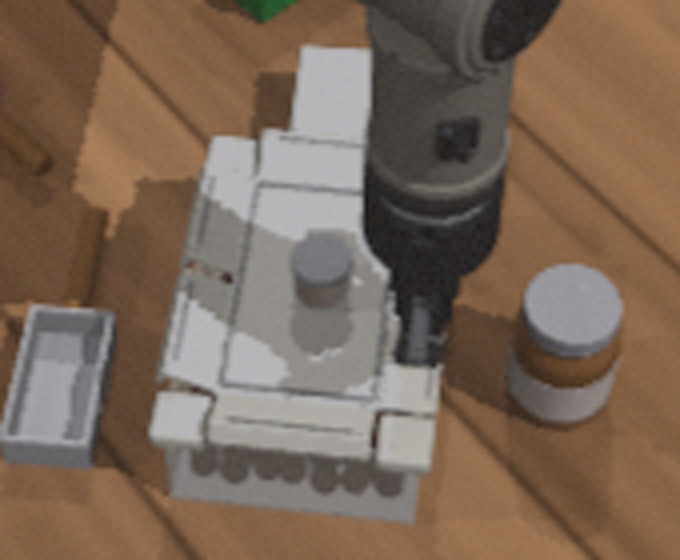

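Call:
{"api": "send_rows", "payload": {"moves": [[0,0,0,0,0.1,0,0],[0,0,0,0,0.2,0,0],[0,0,0,0,0.3,0,0],[0,0,0,0,0.4,0,0],[0,0,0,0,0.4,0,0],[0,0,0,0,0,0,0],[0,0,0,0,-1,0,0],[0,0,0,0,-2,0,0],[0,0,0,0,-3,0,0],[0,0,0,0,-3.2,0,0]]}}

```text
t: 4.25
eef_pos: [0.5387, 0.1374, 0.1481]
tool_rot: [-1.48, 0.613, -0.616]
ft_force: [0.0, 0.2, 0.1]
opening: 0.0001
```

Run:
```python
from h import *
st()
for n,(x,y,w,h) in dict(scene=(190,160,170,140)).items():
    im=vision.read_camera(n)[:,:,::-1][y:y+h,x:x+w]
    cv2.imwrite(f"pics/{n}3c.png",cv2.resize(im,None,fx=4,fy=4,interpolation=cv2.INTER_CUBIC))
plan([*PR[2],.145])
```

```text
t 4.25 [0.5387 0.1374 0.1481] F [0.  0.2 0.1] q [-0.65  0.36  0.4   1.89 -0.17  0.92  0.62] op 0.0001
axes x,y,z
 [[ 0.706 -0.708  0.001]
 [ 0.003  0.001 -1.   ]
 [ 0.708  0.706  0.003]]
turn [-0.1  0.   0. ] shift cm [-0.12  0.25 -8.56]
```

View pics/scene3c.png

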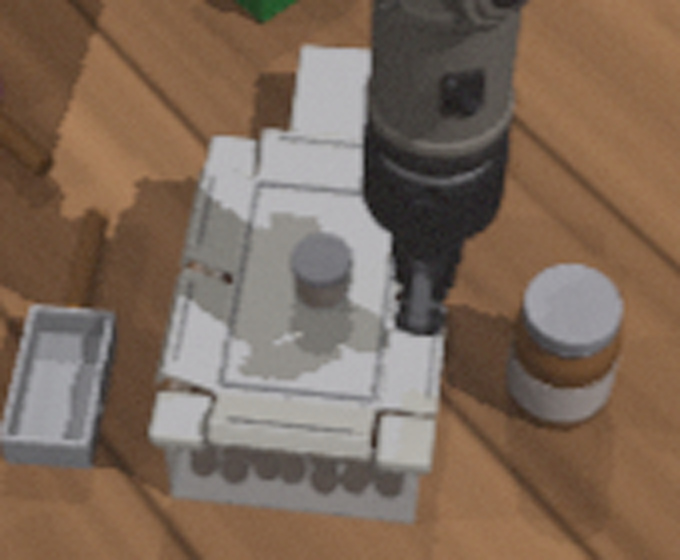

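Call:
{"api": "send_rows", "payload": {"moves": [[0,0,0,-0.1,0,-3,0],[0,0,0,-0.1,0,-6,0],[0,0,0,-0.1,0,-8.5,0],[0,0,0,-0.1,0.7,-8.6,0],[0,0,0,-0.1,1.4,-8.6,0],[0,0,0,-0.1,2.0,-8.6,0],[0,0,0,-0.1,2.6,-8.6,0],[0,0,0,-0.1,3.1,-8.6,0],[0,0,0,-0.1,3.6,-8.6,0],[0,0,0,-0.1,3.8,-8.6,0]]}}

```text
t: 5.3
eef_pos: [0.4768, 0.0778, 0.1112]
tool_rot: [-1.481, 0.616, -0.613]
ft_force: [-14.3, -1.0, 44.8]
opening: 0.0004
```

Run:
```python
from h import *
st()
print(PR[2])
```

```text
t 5.3 [0.4768 0.0778 0.1112] F [-14.3  -1.   44.8] q [-0.61  0.29  0.42  2.08 -0.17  0.8   0.7 ] op 0.0004
axes x,y,z
 [[ 0.706 -0.708 -0.003]
 [-0.002  0.002 -1.   ]
 [ 0.708  0.706  0.   ]]
[0.47702584 0.07772706]
```

Call:
{"api": "send_rows", "payload": {"moves": [[0,0,0,0,-0.5,0,0],[0,0,0,0,-2,0,0],[0,0,0,0,-3.5,0,0],[0,0,0,2,-3.5,-2,0],[0,0,0,4.5,-3.5,-4,0],[0,0,0,7,-3.5,-6,0],[0,0,0,7.1,-3,-6.1,0],[0,0,0,7.1,-2.5,-6.1,0],[0,0,0,7.1,-2.3,-6.1,0],[0,0,0,7.1,-2.3,-6.1,0]]}}

```text
t: 6.3
eef_pos: [0.4827, -0.0149, 0.1306]
tool_rot: [-1.483, 0.614, -0.612]
ft_force: [-0.2, 0.5, 0.1]
opening: 0.0004
```

Run:
```python
from h import *
st()
for n,(x,y,w,h) in dict(top=(190,90,150,150),scene=(190,160,170,140)).items():
    im=vision.read_camera(n)[:,:,::-1][y:y+h,x:x+w]
    cv2.imwrite(f"pics/{n}4c.png",cv2.resize(im,None,fx=4,fy=4,interpolation=cv2.INTER_CUBIC))
plan([*PR[3],.112])
```

```text
t 6.3 [ 0.4827 -0.0149  0.1306] F [-0.2  0.5  0.1] q [-0.47  0.27  0.48  2.07 -0.16  0.84  0.89] op 0.0004
axes x,y,z
 [[ 0.708 -0.706 -0.001]
 [-0.001  0.    -1.   ]
 [ 0.706  0.708 -0.001]]
turn [ 0.  0. -0.] shift cm [0.12 1.91 0.07]
```

View pics/scene4c.png

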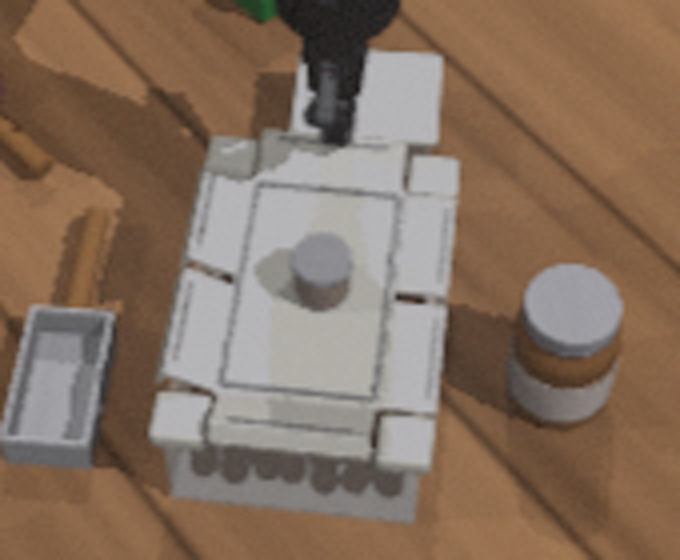

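View pics/top4c.png

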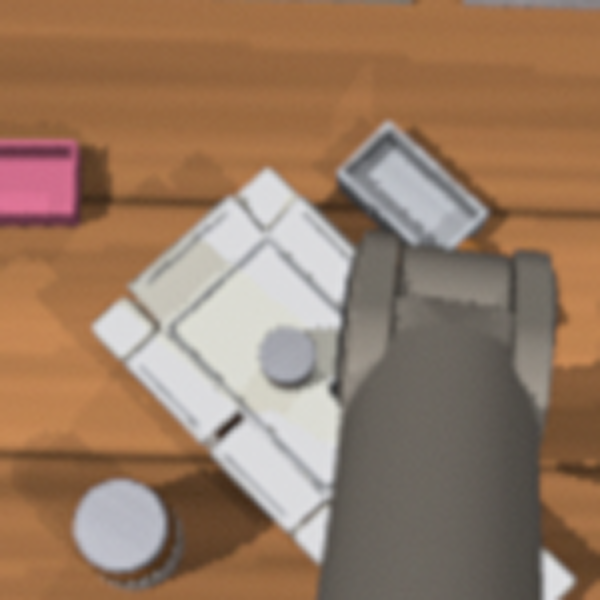

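Call:
{"api": "send_rows", "payload": {"moves": [[0,0,0,0.1,0,0.4,0],[0,0,0,0.1,0.4,0.4,0],[0,0,0,0.1,0.8,0.4,0],[0,0,0,0.1,1.2,0.4,0],[0,0,0,0.1,1.5,0.4,0],[0,0,0,0.1,1.8,0.4,0],[0,0,0,0.1,1.9,0.4,0],[0,0,0,0.1,1.9,0.4,0],[0,0,0,0.1,1.9,0.4,0],[0,0,0,0.1,1.9,0.4,0]]}}

```text
t: 7.4
eef_pos: [0.4866, -0.0141, 0.1122]
tool_rot: [-1.482, 0.615, -0.615]
ft_force: [-0.2, -0.1, -0.3]
opening: -0.0001
```

Run:
```python
from h import *
st()
```

```text
t 7.4 [ 0.4866 -0.0141  0.1122] F [-0.2 -0.1 -0.3] q [-0.46  0.3   0.47  2.07 -0.19  0.8   0.91] op -0.0001
axes x,y,z
 [[ 0.706 -0.708  0.   ]
 [ 0.     0.    -1.   ]
 [ 0.708  0.706  0.   ]]
```

Call:
{"api": "send_rows", "payload": {"moves": [[0,0,0,0,0.1,0,0],[0,0,0,0,0.15,0,0],[0,0,0,0,0,0,0],[0,0,0,0,-1.5,0,0],[0,0,0,0,-3,0,0],[0,0,0,2,-3.3,2,0],[0,0,0,4.5,-3.3,4,0],[0,0,0,7,-3.3,5.7,0],[0,0,0,7,-2.5,5.7,0],[0,0,0,7,-2,5.7,0]]}}

```text
t: 8.4
eef_pos: [0.5759, -0.0236, 0.1312]
tool_rot: [-1.483, 0.616, -0.614]
ft_force: [0.3, 0.3, -0.6]
opening: -0.0003
```

Run:
```python
from h import *
st()
for n,(x,y,w,h) in dict(scene=(190,160,170,140)).items():
    im=vision.read_camera(n)[:,:,::-1][y:y+h,x:x+w]
    cv2.imwrite(f"pics/{n}5c.png",cv2.resize(im,None,fx=4,fy=4,interpolation=cv2.INTER_CUBIC))
plan([*PR[4],.112])
```

```text
t 8.4 [ 0.5759 -0.0236  0.1312] F [ 0.3  0.3 -0.6] q [-0.39  0.43  0.46  1.85 -0.23  0.92  0.96] op -0.0003
axes x,y,z
 [[ 0.706 -0.708 -0.001]
 [-0.002 -0.    -1.   ]
 [ 0.708  0.706 -0.001]]
turn [ 0.2  0.  -0.2] shift cm [0.16 1.83 0.31]
```

View pics/scene5c.png

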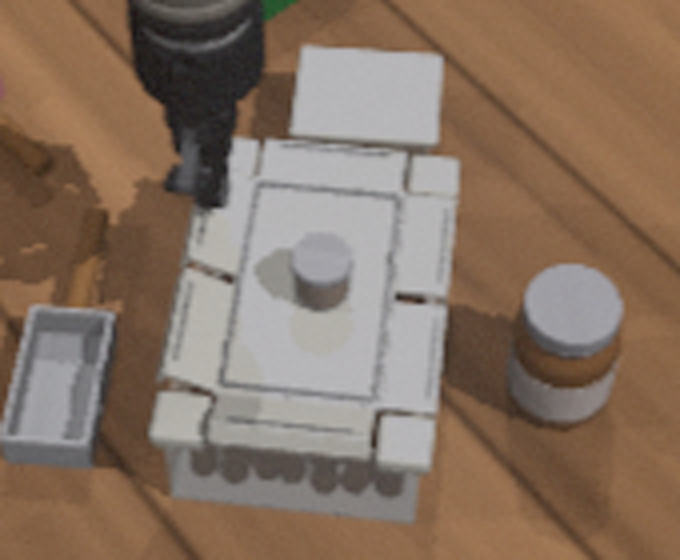

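Call:
{"api": "send_rows", "payload": {"moves": [[0,0,0,0,0,0.3,0],[0,0,0,0,0.4,0.3,0],[0,0,0,0,0.8,0.3,0],[0,0,0,0,1.2,0.3,0],[0,0,0,0,1.5,0.3,0],[0,0,0,0,1.8,0.3,0],[0,0,0,0,2.0,0.3,0],[0,0,0,0,2.0,0.3,0],[0,0,0,0,2.0,0.3,0],[0,0,0,0,2.0,0.3,0]]}}

```text
t: 9.45
eef_pos: [0.5779, -0.021, 0.1121]
tool_rot: [-1.482, 0.616, -0.613]
ft_force: [-1.9, 1.6, 2.4]
opening: -0.0003
```

Run:
```python
from h import *
st();plan([*PR[5],.132])
```

```text
t 9.45 [ 0.5779 -0.021   0.1121] F [-1.9  1.6  2.4] q [-0.39  0.46  0.45  1.86 -0.25  0.88  0.97] op -0.0003
axes x,y,z
 [[ 0.707 -0.708 -0.001]
 [-0.001  0.001 -1.   ]
 [ 0.708  0.707 -0.   ]]
turn [ 0.   0.  -0.1] shift cm [ 0.05 -1.99  8.3 ]
```

Light contact at flush height. Press a touch, lift, and go over to the next section.

Call:
{"api": "send_rows", "payload": {"moves": [[0,0,0,0,0.1,0,0],[0,0,0,0,0.1,0,0],[0,0,0,0,0,0,0],[0,0,0,0,-1.5,0,0],[0,0,0,0,-3,0,0],[0,0,0,0,-3.3,3,0],[0,0,0,0,-3.3,6,0],[0,0,0,0,-3.3,8.3,0],[0,0,0,0,-2.5,8.3,0],[0,0,0,0,-2,8.3,0]]}}

```text
t: 10.45
eef_pos: [0.6373, 0.0374, 0.1325]
tool_rot: [-1.482, 0.614, -0.614]
ft_force: [-0.6, 0.7, 0.1]
opening: 0.0001
```

Call:
{"api": "send_rows", "payload": {"moves": [[0,0,0,0,0,0,0],[0,0,0,0,0.4,0,0],[0,0,0,0,0.8,0,0],[0,0,0,0,1.2,0,0],[0,0,0,0,1.5,0,0],[0,0,0,0,1.8,0,0],[0,0,0,0,2.0,0,0],[0,0,0,0,2.0,0,0],[0,0,0,0,2.0,0,0],[0,0,0,0,2.0,0,0]]}}

```text
t: 11.45
eef_pos: [0.6367, 0.0377, 0.1121]
tool_rot: [-1.482, 0.615, -0.613]
ft_force: [-1.3, -0.3, 2.0]
opening: 0.0004
```

Run:
```python
from h import *
st();plan([*bp(.1,0),.132])
for n,(x,y,w,h) in dict(scene=(190,160,170,140)).items():
    im=vision.read_camera(n)[:,:,::-1][y:y+h,x:x+w]
    cv2.imwrite(f"pics/{n}6c.png",cv2.resize(im,None,fx=4,fy=4,interpolation=cv2.INTER_CUBIC))
```

```text
t 11.45 [0.6367 0.0377 0.1121] F [-1.3 -0.3  2. ] q [-0.44  0.55  0.43  1.71 -0.27  0.94  0.88] op 0.0004
axes x,y,z
 [[ 0.707 -0.708 -0.001]
 [-0.001  0.001 -1.   ]
 [ 0.708  0.707 -0.   ]]
turn [ 0.   0.  -0.1] shift cm [-7.07 -1.98  5.76]
```

View pics/scene6c.png

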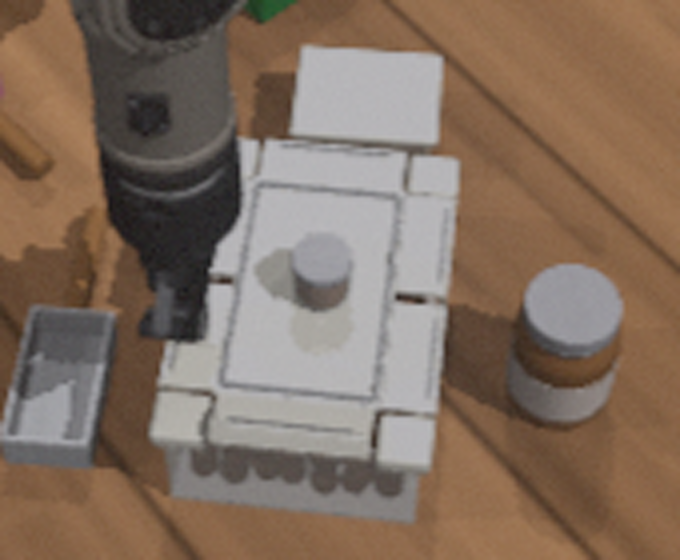

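Sections 4 and 5 look flush. Now section 6.

Call:
{"api": "send_rows", "payload": {"moves": [[0,0,0,0,0.1,0,0],[0,0,0,0,0.1,0,0],[0,0,0,0,0,0,0],[0,0,0,0,-1.5,0,0],[0,0,0,0,-3,0,0],[0,0,0,-2,-3.3,2.5,0],[0,0,0,-4.5,-3.3,5,0],[0,0,0,-7,-3.3,5.8,0],[0,0,0,-7.1,-2.5,5.8,0],[0,0,0,-7.1,-2,5.8,0]]}}

```text
t: 12.5
eef_pos: [0.6283, 0.1292, 0.1329]
tool_rot: [-1.482, 0.612, -0.614]
ft_force: [-0.3, -1.1, 1.0]
opening: 0.0004
```

Call:
{"api": "send_rows", "payload": {"moves": [[0,0,0,0,0,0,0],[0,0,0,0,0.4,0,0],[0,0,0,0,0.8,0,0],[0,0,0,0,1.2,0,0],[0,0,0,0,1.5,0,0],[0,0,0,0,1.8,0,0],[0,0,0,0,2.0,0,0],[0,0,0,0,2.1,0,0],[0,0,0,0,2.1,0,0],[0,0,0,0,2.0,0,0]]}}

```text
t: 13.5
eef_pos: [0.6278, 0.1281, 0.1123]
tool_rot: [-1.482, 0.615, -0.615]
ft_force: [0.4, 0.7, -0.3]
opening: -0.0
```

Call:
{"api": "send_rows", "payload": {"moves": [[0,0,0,0,-1.5,0,0],[0,0,0,0,-4,0,0],[0,0,0,0,-7,0,0],[0,0,0,-4,-10,0,0],[0,0,0,-8,-12,0,0],[0,0,0,-12,-13,0,0],[0,0,0,-16,-14,0,0],[0,0,0,-20,-14,0,0],[0,0,0,-22,-14,0,0],[0,0,0,-22,-14,0,0]]}}

```text
t: 14.5
eef_pos: [0.47, 0.2876, 0.2529]
tool_rot: [-1.482, 0.611, -0.608]
ft_force: [0.6, -0.2, 0.5]
opening: 0.0002
```

Run:
```python
from h import *
st()
for n,(x,y,w,h) in dict(top=(190,90,150,150),scene=(190,160,170,140)).items():
    F=vision.read_camera(n)[:,:,::-1];cv2.imwrite(f"pics/{n}7.png",F)
    cv2.imwrite(f"pics/{n}7c.png",cv2.resize(F[y:y+h,x:x+w],None,fx=4,fy=4,interpolation=cv2.INTER_CUBIC))
```

```text
t 14.5 [0.47   0.2876 0.2529] F [ 0.6 -0.2  0.5] q [-0.96  0.24  0.4   1.78 -0.1   1.14  0.26] op 0.0002
axes x,y,z
 [[ 0.711 -0.703 -0.002]
 [-0.001  0.002 -1.   ]
 [ 0.703  0.711  0.001]]
```

View pics/scene7c.png

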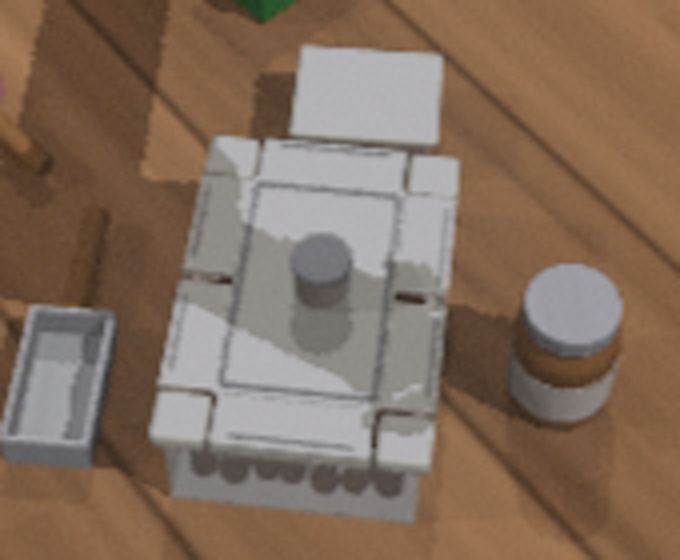

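View pics/top7c.png

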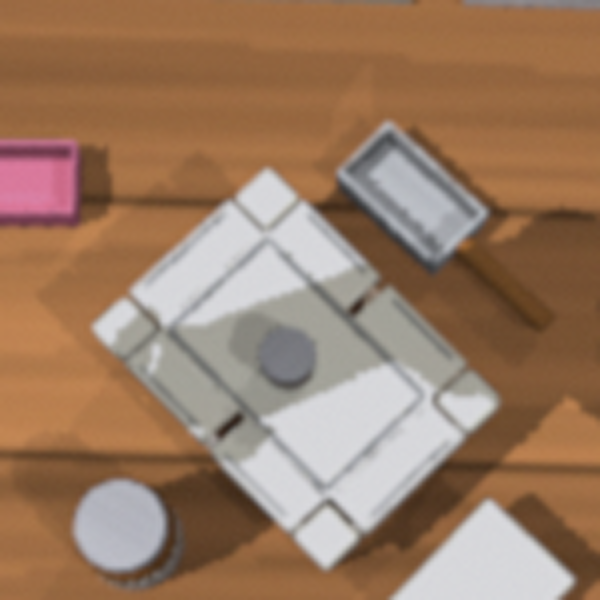

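View pics/top7.png

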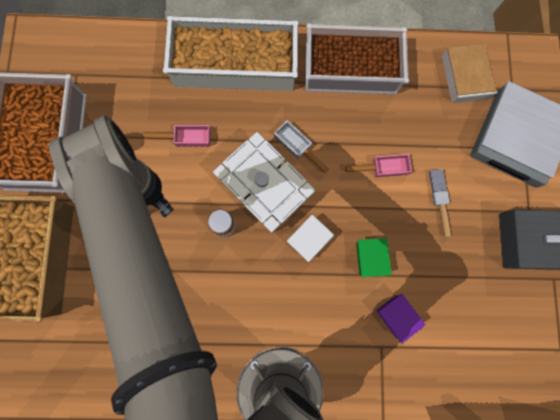

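Run:
```python
from plant import state, arm
print(abs(state()["qd"]).max()); arm.close_job()
```

```text
0.025237381334021876
the job is handed in; nothing more can be done
```

I pressed all six rim sections of the hazelnut box lid down with the closed fingertips, then backed the arm off to the left. I handed the job in at about 14.6 s; no verdict is reported.

**Last checks:**
- **Lid:** in both camera views all six sections lie flush, with their outer edges level with the corner blocks. I judged this by eye, since the hinge angles can't be read directly.
- **Box and stall:** by eye, the box, pot, jar, tub and scoop look unmoved in both views. The brush shows no change in the top view. In that last picture the arm hides the honey jars, but I kept the fingertips well above them.
- **Forces:** wrist readings were near zero to a few newtons when I checked. The exception was 45 N on section 2, where I pressed slightly past flush (limit 120 N); I pressed the later ones less deep. At hand-in the wrist read about 0 N and the arm was touching nothing.

**Disagreement:** the two cameras differed by about 5 mm in y on the box position. I used the mean and pressed the two short-edge sections a few millimetres further in.

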